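# Lock the jeweller's bench pin

## Robot

A 6-joint arm with a two-finger parallel gripper is mounted at the origin on the work surface. World frame = base frame: x ahead of the robot, y to its left, z up, the work surface at z = 0. Lengths are in m, angles in rad, forces in N, time in s.
With the tool pointing down it reaches from about 0.275 to 0.75 m from the base axis. Payload 10.2 kg.
Tool frame: the origin (TCP) lies on the front face of the gripper's body, between the roots of the fingers; the fingertips stand env.tip_extent ahead of it and the grasp point (between the pads) lies 45 mm ahead of it (env.tip_extent is the distance from the TCP to the fingertips, in m); z points along the fingers, y is the line along which they close (so a half turn about z gives the same grasp; the last joint's range is limited). The gripper opens to 88 mm and grips with 3 to 60 N. Pads are 18 mm wide; open, the fingers measure 123 mm over their backs; the gripper's body (75 mm by 187 mm) begins 45 mm behind the grasp point.
Start: joints at [0.902, 0.313, 1.498, -0, 1.331, -0.223], TCP at [0.226, 0.474, 0.303] pointing down, gripper open.
Joint ranges: [-2.94, 2.94], [-0.97, 2.17], [0.19, 2.56], [-1.23, 4.37], [0.02, 3.11], [-2.88, 2.88]. Speed limits (rad/s): [2.39, 2.39, 3.01, 3.14, 3.14, 3.14].

## Interface

Orientations are given as a unit quaternion [x, y, z, w].
In Python, from cell import env gives the robot as it stands.
- The arm moves only by the tool servo_tool, never from a script. Its argument "targets" is a list of rows, each a list of 4 numbers: the shift along the tool's x, y, z in cm, then the turn about the tool's z in rad. In form: [[x, y, z, yaw], ...]. A call has 1 to 5 rows; each row shifts and turns the commanded pose from where the row before left it, along the tool's axes as they then stand; what a row does not reach is not made up. A row lasts 1/8 s, in which the tool goes at most 62.5 mm and 10.7 degrees, less where a joint would pass 70% of its speed; a pose out of reach is approached as far as the arm can. A call with a gripper value outside its range is refused whole. "grip" is the finger opening in cm, from 0 to 8.81, set as the call begins (left out, the last holds). The fingers move at their own pace and stop on an object; "newtons" is the grip in N (left out, the last holds). Time passes only in rows, so rows that do not move let the fingers close. It gives the time, the measured TCP pose, the force, the opening and the grip force at its end, in the units of the state.
- env.get_obs(): the state, without advancing time (a new reading comes with each control period).
- env.snapshot(name): name is "scene" or "top"; returns a dict with "color" (480x640x3 uint8, red, green, blue), "fov_y" (degrees; the focal length in pixels is half the picture's height over the tangent of half this angle, whatever the lens; pixels are square), "cx", "cy" (the principal point, pixels), "cam_to_world" (4x4, takes a point from camera to world coordinates). Camera axes: x right, y down, z forward; pixel columns grow to the right and rows downward; lengths in m; the calibration is good to about 2 mm. A picture is of the moment at which its call begins. There is no depth.
- env.finish_job(): hands the job in; it is judged then, once.
The state is a dict: "time_s": time; "joints": joint angles; "joint_vel": joint speeds; "joint_torque": joint torques, N m; "eef_pos": TCP position; "ee_rot": TCP orientation; "contact_force": force on the tool from outside, world axes, zero at the start; "ft_torque": the same for the moment, N m; "grip_width": finger opening in m; "gripper_force": force on a finger pad.
Only numpy, scipy, OpenCV 4.12 (cv2) and the standard library are available. Lean on these libraries where they do the work, as an engineer would, in place of code of your own. Each camera call takes 0.05 s, during which the arm holds its last target. There are 200 camera calls.

## Task

The wooden bench pin is held in its clamp by one big slotted brass screw. Take the flat-bladed driver (the one with the flat-sided, rectangular handle) from its stand, set its blade down into the big screw's slot and, keeping it fully seated, turn the screw clockwise until it stops, with the slot in line with the bench pin; then stand the driver back upright in its own stand. Leave the round-handled punch in the other stand alone.

Things in the scene. Friction and masses are not known exactly. Their poses are not given: they have to be found in the camera images.
- driver: Flat driver, 104 mm tall, 0.16 kg, upright in its stand. Origin: middle of the blade's lower edge, z up. From below: steel blade 22 mm wide (x), 3.5 thick (y), 18 high; 12 mm shank; steel disc 54 mm across, z 45 to 50; pale wooden flat-sided handle, 34 (x) by 22 mm (y), z 50 to 104. Grip the handle from above across its 22 mm, fingertips above the disc. A half turn about z changes nothing.
- driver_stand: The driver's own stand: dark wooden block 90 x 90 x 55 mm, fixed. Origin: centre of its underside, z up. Round hole 37 mm wide, 50 mm deep, in the middle of its top. The driver's disc rests on the top face, so the standing driver's origin is 10 mm above this one. The driver may stand at any yaw and up to 7 mm off-centre.
- pin_clamp: Fixed bench-pin clamp. Origin: centre of its underside, under the screw's axis, z up. Wooden block 130 mm square, 30 high, with a dark steel plate (top at 38 mm). The pale notched wooden bench pin, 60 mm wide, sticks out 95 mm along -x, towards the robot. The big screw is in the middle, a flat rib each side of it in line with the pin. The two 16 mm corner screws are no part of the job.
- lock_screw (a joint): Turn of the big slotted screw about its vertical axis, rad; grows clockwise seen from above, up to a hard stop at 1.1 (locked: slot in line with the pin). Starts between 0 and 0.35 and stays where it is left; takes about 0.12 N m to turn. The blade has about 0.2 rad of play each way in the slot before it drives the screw.
- lock_slot (a point): Middle of the slot's floor in the big brass screw head, on the screw's axis, 42 mm above the bench. Turns with the screw: x along the slot, z up. Head 48 mm across, its top 12 mm above this point. The slot runs right across, open at both ends; it is 8 mm wide in its lower 7 mm, then flares to 18 mm at the top.
- punch: Bystander: round-handled punch, loose, standing in a second stand just like the driver's. Origin at its point, z up; the same 54 mm disc at z 45 to 50 mm, round mushroom handle 34 mm across, up to z 94 mm. Which tool stands at which place varies.
Things that resemble listed ones, but are neither listed nor needed, are in the scene too. What is shaped like the driver but black, red or turquoise is not meant.

How it is judged:
By the outcome, as a careful person would: the job done as asked, in the order asked, and still so for the second after the job is handed in, with the robot touching nothing.
It also fails if it takes over 59 s, if anything falls off the work surface, if the arm or the gripper's body presses on something with over 40 N, if the wrist force passes 120 N, or if a joint passes its speed limit or range.

## Working session

There is one attempt and no reset: what is moved stays moved. The work goes in short steps, Python scripts to look and compute and a tool call to move; the robot and the scene stay as the last step left them, time stands still between calls to the robot, and variables do not carry over. Pictures are saved under pics/ and viewed, at most 10 in all, crops included, and the job is handed in when it is done.

Besides the shell and the picture viewer there is one more tool, called after "Call:" in YAML: its name, and indented under it one key for each argument. servo_tool: Moves the arm, as the interface text tells. Its arguments: {"type":"object","properties":{"targets":{"type":"array","items":{"type":"array","items":{"type":"number"}}},"grip":{"type":"number"},"newtons":{"type":"number"}},"required":["targets"]}

```bash
mkdir -p pics; ls
python3 - <<'E'
from cell import env
import cv2,pickle
o=env.get_obs()
print({k:o[k] for k in('time_s','eef_pos','ee_rot','grip_width')},env.tip_extent)
for n in('scene','top'):
    s=env.snapshot(n); pickle.dump(s,open(f'{n}0.pkl','wb'))
    cv2.imwrite(f'pics/{n}0.png',s['color'][:,:,::-1]); print(n,s['fov_y'],s['cx'],s['cy'],s['cam_to_world'].round(3).tolist())
E
```

```text
pics
{'time_s': 0.0, 'eef_pos': array([0.22628479, 0.4735587 , 0.30218037]), 'ee_rot': array([ 2.21057710e-01,  9.75260535e-01, -5.53749895e-04, -2.66504623e-04]), 'grip_width': 0.08793520431392207} 0.064
scene 57.66718235060934 320.8736263646395 238.24035073064326 [[-0.652, 0.504, -0.566, 1.039], [0.758, 0.448, -0.474, 0.506], [0.015, -0.738, -0.674, 0.647], [0.0, 0.0, 0.0, 1.0]]
top 47.53053842993694 327.34226265887276 247.48431203970523 [[0.023, -0.995, 0.098, 0.453], [-1.0, -0.024, -0.001, 0.132], [0.004, -0.098, -0.995, 1.044], [0.0, 0.0, 0.0, 1.0]]
```

View pics/scene0.png

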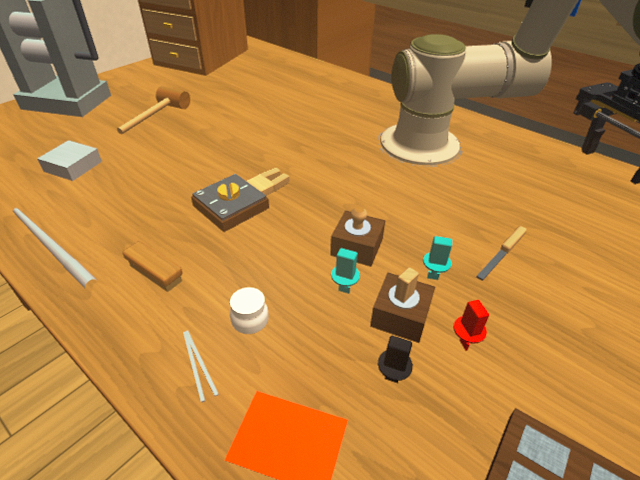

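View pics/top0.png

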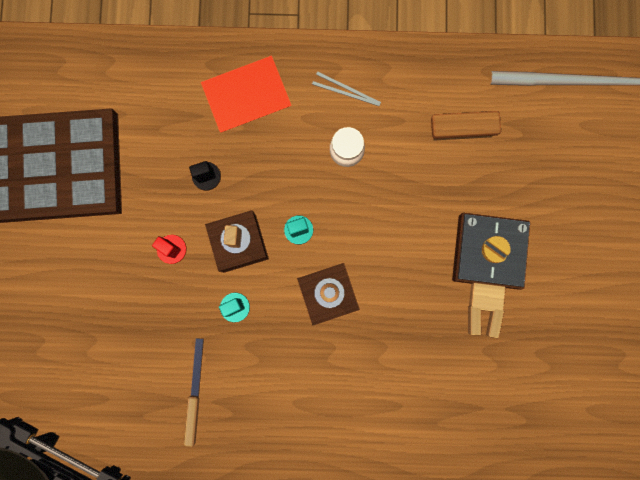

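Candidates for the driver in the top view are:
- pale wood with a rectangular handle at (234,237), scene (405,285)
- punch, round, at (329,293)
- turquoise at (299,230) and (235,307)
- red at (168,247)
- black at (205,175)

I choose the pale rectangular one at (234,237). The clamp screw is at top (497,249). Next I check both in a close crop and take measurements.

```bash
cat > h.py <<'E'
import numpy as np,cv2,pickle
def ray(s,p):
    h,w=s['color'].shape[:2]; f=h/2/np.tan(np.radians(s['fov_y']/2)); M=s['cam_to_world']
    d=M[:3,:3]@np.array([(p[0]-s['cx'])/f,(p[1]-s['cy'])/f,1]); return M[:3,3],d
def plane(s,p,z):
    o,d=ray(s,p); return o+d*(z-o[2])/d[2]
def proj(s,X):
    h,w=s['color'].shape[:2]; f=h/2/np.tan(np.radians(s['fov_y']/2)); M=s['cam_to_world']
    c=M[:3,:3].T@(np.asarray(X)-M[:3,3]); return c[:2]/c[2]*f+[s['cx'],s['cy']]
def blob(s,lo,hi,box):
    "biggest HSV-range contour in box x0,y0,x1,y1 -> contour in full pixels"
    x0,y0,x1,y1=box; I=cv2.cvtColor(s['color'][y0:y1,x0:x1],cv2.COLOR_RGB2HSV)
    c,_=cv2.findContours(cv2.inRange(I,lo,hi),cv2.RETR_EXTERNAL,cv2.CHAIN_APPROX_NONE)
    return max(c,key=cv2.contourArea)+np.array([x0,y0])
E
python3 - <<'E'
from h import *
T=pickle.load(open('top0.pkl','rb'));S=pickle.load(open('scene0.pkl','rb'))
def crop(s,b): return cv2.resize(s['color'][b[1]:b[3],b[0]:b[2],::-1],(400,300),interpolation=cv2.INTER_CUBIC)
a=np.vstack([np.hstack([crop(T,(194,207,274,267)),crop(T,(445,200,565,290))]),np.hstack([crop(S,(355,250,455,325)),crop(S,(180,160,280,235))])])
cv2.imwrite('pics/crop0.png',a)
# HSV samples
for s,p in((T,(234,235)),(T,(232,243)),(T,(243,238)),(T,(215,235)),(T,(497,249)),(T,(490,245)),(S,(405,285)),(S,(410,275))):
    print(p,cv2.cvtColor(s['color'][p[1]:p[1]+1,p[0]:p[0]+1],cv2.COLOR_RGB2HSV)[0,0])
E
```

```text
(234, 235) [ 18 128 202]
(232, 243) [ 18 125 212]
(243, 238) [107  12 186]
(215, 235) [ 11 166  83]
(497, 249) [10 36 84]
(490, 245) [105  19  80]
(405, 285) [ 16 141 103]
(410, 275) [ 22 126 235]
```

View pics/crop0.png

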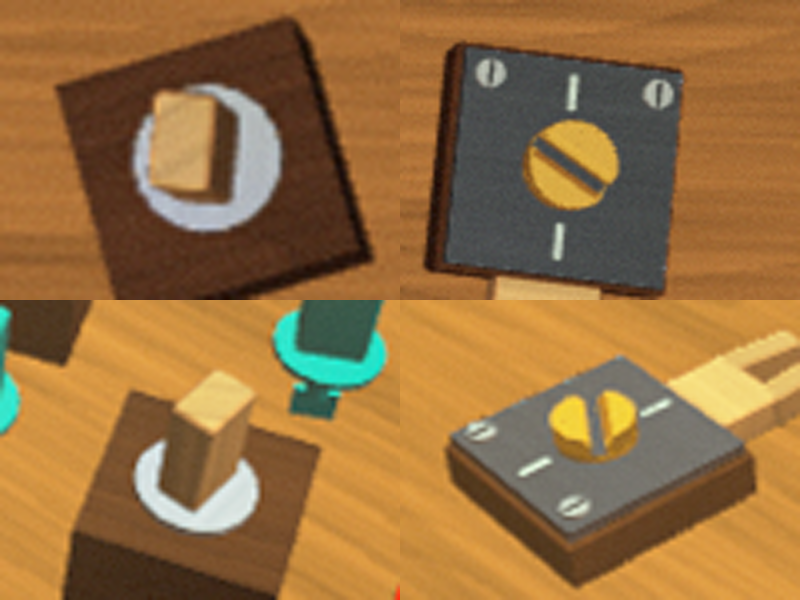

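The crop confirms the choice: the driver is the pale rectangular handle on the silver disc, in the stand at top (234,237). The big brass screw's slot runs down to the right at about 36°, with the ribs near-vertical. Next I measure both.

```bash
cat >> h.py <<'E'
def cen(c):
    m=cv2.moments(c); return np.array([m['m10'],m['m01']])/m['m00']
def world_line(s,p,q,z):
    a,b=plane(s,p,z),plane(s,q,z); return np.arctan2(*(b-a)[1::-1]),np.linalg.norm(b-a)
E
python3 - <<'E'
from h import *
T=pickle.load(open('top0.pkl','rb'));S=pickle.load(open('scene0.pkl','rb'))
# driver: bright top face in both views
for n,s,box in(('T',T,(215,215,255,260)),('S',S,(385,262,425,310))):
    c=blob(s,(10,80,165),(28,200,255),box); r=cv2.minAreaRect(c); p=cen(c); P=np.array([plane(s,q[0],.114) for q in c],np.float32)
    R=cv2.minAreaRect(P[:,:2]*1000); B=cv2.boxPoints(R); e=[B[1]-B[0],B[2]-B[1]]; e=max(e,key=np.linalg.norm)
    print(n,'topface px',p,'world',plane(s,p,.114).round(4),'rect',R,'long angle',np.arctan2(e[1],e[0])%np.pi)
# disc
for n,s,box in(('T',T,(205,210,265,270)),('S',S,(380,262,430,320))):
    c=blob(s,(90,0,130),(130,50,255),box); h=cv2.convexHull(c); el=cv2.fitEllipse(h); print(n,'disc',el[0],plane(s,el[0],.060).round(4),el[1])
# screw head
for n,s,box in(('T',T,(470,225,525,275)),('S',S,(205,172,255,210))):
    x0,y0,x1,y1=box;I=cv2.cvtColor(s['color'],cv2.COLOR_RGB2HSV)[y0:y1,x0:x1]
    ys,xs=np.nonzero(cv2.inRange(I,(15,110,150) if n=='T' else (15,110,120),(35,255,255)))
    pts=np.stack([xs+x0,ys+y0],1).astype(np.int32); h=cv2.convexHull(pts); p=cen(h)
    el=cv2.fitEllipse(h); print(n,'head',p,el,plane(s,el[0],.054).round(4))
    # dark slot inside hull: pixels of hull not brass
    m=np.zeros(s['color'].shape[:2],np.uint8); cv2.fillConvexPoly(m,h,255); m=cv2.erode(m,np.ones((3,3)))
    g=np.zeros_like(m); g[pts[:,1],pts[:,0]]=255
    ys,xs=np.nonzero((m>0)&(g==0)); z=.046
    W=np.array([plane(s,q,z)[:2] for q in zip(xs,ys)],np.float32); v=cv2.fitLine(W,cv2.DIST_HUBER,0,1e-3,1e-3).ravel(); print(' slot n',len(W),'angle',np.arctan2(v[1],v[0]),'mid',v[2:])
# ribs in top view
I=cv2.cvtColor(T['color'],cv2.COLOR_RGB2HSV)
rc=[]
for box in((488,218,506,236),(484,262,502,282)):
    c=blob(T,(0,0,150),(180,60,255),box); print('rib',cen(c),cv2.contourArea(c)); rc.append(cen(c))
print('pin dir',world_line(T,rc[0],rc[1],.040),'mid',plane(T,(rc[0]+rc[1])/2,.040))
c=blob(T,(95,0,30),(125,120,120),(440,200,545,300)); R=cv2.minAreaRect(np.array([plane(T,q[0],.038)[:2]*1000 for q in c],np.float32)); print('plate',R)
for b in ((200,205,272,275),):
    c=blob(T,(0,120,20),(14,255,110),b); h=cv2.convexHull(c);print('stand',cv2.minAreaRect(np.array([plane(T,q[0],.055)[:2]*1000 for q in h],np.float32)))
E
```

```text
T topface px [229.92924126 234.75106564] world [0.5634 0.2986 0.114 ] rect ((563.5042724609375, 298.6820983886719), (20.359424591064453, 32.57073211669922), 86.61030578613281) long angle 3.0824323
S topface px [406.60054645 270.39398907] world [0.5564 0.2916 0.114 ] rect ((563.3232421875, 293.5350646972656), (52.43503952026367, 69.93753814697266), 41.55647277832031) long angle 2.2960944
T disc (235.08026123046875, 238.22879028320312) [0.5636 0.2986 0.06  ] (27.781017303466797, 28.543928146362305)
S disc (399.1221618652344, 295.3316955566406) [0.5675 0.2926 0.06  ] (16.842979431152344, 22.219812393188477)
T head [496.41603295 248.8599493 ] ((496.4641418457031, 248.8804931640625), (26.170270919799805, 26.318843841552734), 28.009719848632812) [ 0.5561 -0.1783  0.054 ]
 slot n 102 angle 0.9521384 mid [ 0.55571526 -0.17970787]
S head [229.09254571 190.24875762] ((228.4964599609375, 187.24789428710938), (53.890968322753906, 69.63162994384766), 5.788115501403809) [ 0.5506 -0.1834  0.054 ]
 slot n 1050 angle 0.7722152 mid [ 0.5462245  -0.18222106]
rib [496.36507937 228.03174603] 10.5
rib [492.125 272.25 ] 12.0
pin dir (np.float64(3.0398762909880475), np.float64(0.082931529375448)) mid [ 0.5550965 -0.1785449  0.04     ]
plate ((538.9842529296875, -152.32232666015625), (69.93218231201172, 81.3277816772461), 84.78680419921875)
stand ((558.7279663085938, 296.48724365234375), (95.23492431640625, 94.01339721679688), 18.23621368408203)
```

Both methods put the driver at (0.5635, 0.2986) with its long axis at -0.06 rad. The screw is at (0.5555, -0.1785), with the slot at 0.95 rad and the pin axis at -0.10 rad, so it needs about 1.05 rad clockwise. That agrees with the given limits. I'm moving above the driver.

Call:
servo_tool:
  targets:
    - [-4.75,-0.15,0,0]
    - [-4.75,-0.15,0,0]
    - [-4.75,-0.15,0,0]
    - [-4.75,-0.15,0,0]
    - [-4.75,-0.15,0,0]
  grip: 5.5
  newtons: 50

```text
time_s: 0.72
eef_pos: [0.4387, 0.3636, 0.3024]
ee_rot: [0.221, 0.975, -0.0, -0.0]
contact_force: [0.1, -0.2, -0.4]
grip_width: 0.055
gripper_force: 0.0
```

Call:
servo_tool:
  targets:
    - [-4.75,-0.15,0,0]
    - [-4.75,-0.15,0,0]
    - [-4.75,-0.15,0,0]
    - [0,0,3.5,-0.185]
    - [0,0,3.5,-0.185]

```text
time_s: 1.35
eef_pos: [0.5644, 0.2985, 0.2312]
ee_rot: [0.035, 0.999, -0.0, -0.0]
contact_force: [0.1, 0.5, -0.8]
grip_width: 0.0547
gripper_force: 0.0
```

```bash
cat >> h.py <<'E'
def to(o,x,y,z,psi):
    "tool-axis shift (cm) and yaw from measured pose to TCP x,y,z with closing line at angle psi"
    from scipy.spatial.transform import Rotation as Ro
    R=Ro.from_quat(o['ee_rot']).as_matrix(); d=R.T@(np.array([x,y,z])-o['eef_pos'])*100
    p=np.arctan2(R[1,1],R[0,1]); w=(p-psi+np.pi)%(2*np.pi)-np.pi
    print('t',round(o['time_s'],2),'pos',o['eef_pos'].round(4),'psi',round(p,3),'q6',o['joints'][5].round(3),'tiltz',R[:,2].round(3),'F',np.round(o['contact_force'],1),'M',np.round(o['ft_torque'],2),'grip',round(o['grip_width'],4),o['gripper_force'],'\n need',d.round(2),'yaw',round(w,3))
E
python3 - <<'E'
from cell import env
from h import *
to(env.get_obs(),.5635,.2986,.130,1.512)
E
```

```text
t 1.35 pos [0.5644 0.2985 0.2312] psi 1.5 q6 -1.197 tiltz [-0.001 -0.    -1.   ] F [ 0.1  0.5 -0.8] M [-0.01  0.06  0.01] grip 0.0547 0.0 
 need [8.000e-02 1.000e-02 1.012e+01] yaw -0.012
```

Call:
servo_tool:
  targets:
    - [0.08,0,3,-0.01]
    - [0,0,3,0]
    - [0,0,2,0]
    - [0,0,1.6,0]
    - [0,0,0.5,0]

```text
time_s: 1.98
eef_pos: [0.563, 0.299, 0.1308]
ee_rot: [0.033, 0.999, -0.0, -0.001]
contact_force: [0.8, 0.2, 0.4]
grip_width: 0.0549
gripper_force: 0.0
```

Call:
servo_tool:
  targets:
    - [0,0,0,0]
    - [0,0,0,0]
    - [0,0,0,0]
    - [0,0,0,0]
  grip: 1.5

```text
time_s: 2.48
eef_pos: [0.5634, 0.2991, 0.1322]
ee_rot: [0.033, 0.999, 0.0, 0.0]
contact_force: [0.0, 0.3, 1.8]
grip_width: 0.0215
gripper_force: 49.9
```

Run:
```python
from cell import env
from h import *
to(env.get_obs(),.5635,.2986,.130,1.512)
s=env.snapshot('scene'); cv2.imwrite('pics/s1.png',cv2.resize(s['color'][190:360,290:500,::-1],None,fx=3,fy=3))
```

```text
t 2.48 pos [0.5634 0.2991 0.1322] psi 1.505 q6 -1.2 tiltz [ 0.001  0.    -1.   ] F [0.  0.3 1.8] M [ 0.06  0.05 -0.01] grip 0.0215 49.949507508426905 
 need [-0.01 -0.05  0.22] yaw -0.007
```

View pics/s1.png

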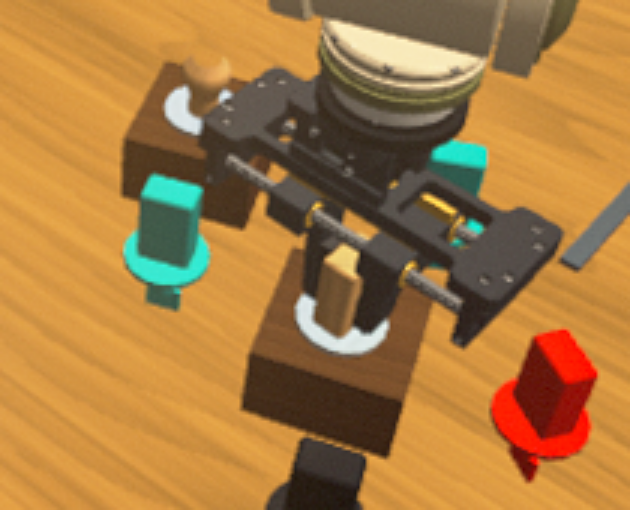

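The grip closed at 21.5 mm on the driver's handle with 50 N, and the picture shows the fingers either side of it in the right stand. Next: lift and carry.

Call:
servo_tool:
  targets:
    - [0,0,-1,0]
    - [0,0,-3,0]
    - [0,0,-4,0]
    - [0,0,-4,0]
    - [0,0,-1,0]

```text
time_s: 3.15
eef_pos: [0.5637, 0.2992, 0.2645]
ee_rot: [0.033, 0.999, 0.001, 0.002]
contact_force: [-0.4, 0.5, -2.4]
grip_width: 0.0214
gripper_force: 49.9
```

Call:
servo_tool:
  targets:
    - [-0.2,-3,0,0]
    - [-0.26,-5,0,0]
    - [-0.26,-5.3,0,0]
    - [-0.26,-5.3,0,0]
    - [-0.26,-5.3,0,0]

```text
time_s: 3.78
eef_pos: [0.5593, 0.0582, 0.2604]
ee_rot: [0.033, 0.999, 0.0, -0.001]
contact_force: [0.4, 0.2, -2.2]
grip_width: 0.0218
gripper_force: 50.0
```

Call:
servo_tool:
  targets:
    - [-0.26,-5.3,0,0]
    - [-0.26,-5.3,0,0]
    - [-0.26,-5.3,0,0]
    - [-0.26,-5,0,0]
    - [-0.1,-2.8,0,0]

```text
time_s: 4.4
eef_pos: [0.5551, -0.1796, 0.2602]
ee_rot: [0.034, 0.999, 0.0, -0.001]
contact_force: [-0.3, -0.4, -1.6]
grip_width: 0.0215
gripper_force: 49.9
```

Call:
servo_tool:
  targets:
    - [0,0,0,0.177]
    - [0,0,0,0.177]
    - [0,0,0,0.177]
    - [0,0,0,0.177]
    - [0,0,0,0.177]

```text
time_s: 5.03
eef_pos: [0.5554, -0.1773, 0.2603]
ee_rot: [0.46, 0.888, 0.0, -0.001]
contact_force: [0.5, 0.5, -0.7]
grip_width: 0.0217
gripper_force: 49.9
```

Call:
servo_tool:
  targets:
    - [0,0,0,0.177]
    - [0,0,0,0.177]
    - [0,0,0,0.177]
    - [0,0,0,0.177]
    - [0,0,0,0.177]

```text
time_s: 5.65
eef_pos: [0.5554, -0.1773, 0.2603]
ee_rot: [0.796, 0.605, -0.0, -0.001]
contact_force: [-0.4, -0.0, -1.7]
grip_width: 0.0217
gripper_force: 49.9
```

Call:
servo_tool:
  targets:
    - [0,0,0,0.177]
    - [0,0,0,0.177]
    - [0,0,0,0]
    - [0,0,0,0]

```text
time_s: 6.15
eef_pos: [0.5556, -0.1774, 0.2611]
ee_rot: [0.888, 0.46, -0.0, -0.0]
contact_force: [0.5, -0.4, -1.4]
grip_width: 0.0212
gripper_force: 49.9
```

Run:
```python
from cell import env
from h import *
to(env.get_obs(),.5555,-.1785,.172,-.619)
for n in('scene','top'):
    s=env.snapshot(n); pickle.dump(s,open(f'{n}1.pkl','wb'))
S=pickle.load(open('scene1.pkl','rb'))
T=pickle.load(open('top1.pkl','rb'))
cv2.imwrite('pics/s2.png',cv2.resize(S['color'][80:230,150:350,::-1],None,fx=4,fy=4,interpolation=cv2.INTER_CUBIC))
for X in((.5555,-.1785,.054),(.5555,-.1785,.18),(.5555,-.1785,.13)): print(proj(S,X))
```

```text
t 6.15 pos [ 0.5556 -0.1774  0.2611] psi -0.616 q6 0.106 tiltz [-0.001  0.001 -1.   ] F [ 0.5 -0.4 -1.4] M [-0.04  0.1  -0.03] grip 0.0212 49.9493982642889 
 need [-0.09  0.07  8.91] yaw 0.003
[228.27215202 189.02293672]
[220.54412693 140.04016728]
[223.77672193 160.52941953]
```

View pics/s2.png

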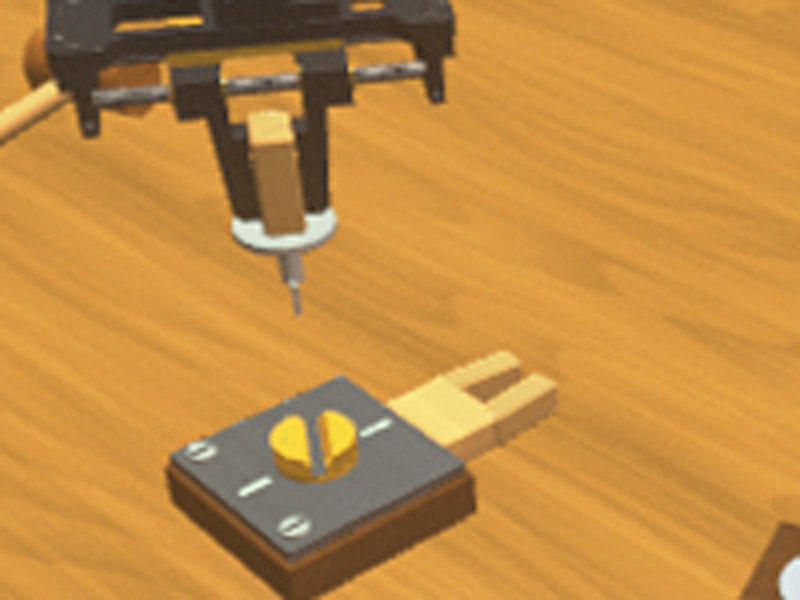

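The picture shows the driver held upright, its blade tip at crop (297,312), about 1 px from the predicted point over the slot. The blade is edge-on along the slot, so I lower it.

Call:
servo_tool:
  targets:
    - [-0.09,0.08,2,0]
    - [0,0,3,0]
    - [0,0,2,0]
    - [0,0,1,0]
    - [0,0,0.3,0]

```text
time_s: 6.88
eef_pos: [0.5559, -0.1787, 0.1786]
ee_rot: [0.889, 0.458, -0.0, -0.0]
contact_force: [0.2, 0.5, -0.8]
grip_width: 0.0214
gripper_force: 49.9
```

Call:
servo_tool:
  targets:
    - [0,0,0.3,0]
    - [0,0,0.3,0]
    - [0,0,0.3,0]
    - [0,0,0.2,0]

```text
time_s: 7.38
eef_pos: [0.5559, -0.1787, 0.1677]
ee_rot: [0.889, 0.458, 0.0, 0.0]
contact_force: [0.5, 0.1, -0.9]
grip_width: 0.0215
gripper_force: 49.9
```

Run:
```python
from cell import env
from h import *
to(env.get_obs(),.5555,-.1785,.1642,-.619)
```

```text
t 7.38 pos [ 0.5559 -0.1787  0.1677] psi -0.619 q6 0.107 tiltz [ 0. -0. -1.] F [ 0.5  0.1 -0.9] M [-0.05  0.16 -0.02] grip 0.0215 49.949392480775714 
 need [-0.01 -0.04  0.35] yaw 0.0
```

Call:
servo_tool:
  targets:
    - [0,0,0.2,0]
    - [0,0,0.1,0]
    - [0,0,0.1,0]

```text
time_s: 7.75
eef_pos: [0.5559, -0.1787, 0.1641]
ee_rot: [0.889, 0.458, 0.0, 0.0]
contact_force: [-3.2, 1.2, 5.5]
grip_width: 0.0213
gripper_force: 50.0
```

Call:
servo_tool:
  targets:
    - [0,0,0.1,0]
    - [0,0,0,0]

```text
time_s: 8.0
eef_pos: [0.5559, -0.1787, 0.164]
ee_rot: [0.889, 0.458, 0.0, 0.0]
contact_force: [-4.7, 1.7, 9.6]
grip_width: 0.0215
gripper_force: 50.0
```

Call:
servo_tool:
  targets:
    - [0,-0.08,0,0]
    - [0,0,0,0]

```text
time_s: 8.25
eef_pos: [0.5557, -0.1785, 0.1641]
ee_rot: [0.889, 0.458, 0.001, 0.001]
contact_force: [-1.4, 1.1, 6.4]
grip_width: 0.0219
gripper_force: 49.9
```

It is seated at the predicted height, 42 mm for the floor plus 122 mm. Turning clockwise now.

Call:
servo_tool:
  targets:
    - [0,0,0.03,0.08]
    - [0,0,0,0.08]
    - [0,0,0,0.08]
    - [0,0,0,0.08]
    - [0,0,0,0.08]

```text
time_s: 8.88
eef_pos: [0.5562, -0.1792, 0.164]
ee_rot: [0.962, 0.271, 0.002, 0.002]
contact_force: [1.9, -3.8, 5.4]
grip_width: 0.0212
gripper_force: 50.0
```

Run:
```python
from cell import env
from h import *
to(env.get_obs(),.5556,-.1785,.1640,-1.87)
```

```text
t 8.88 pos [ 0.5562 -0.1792  0.164 ] psi -1.021 q6 0.51 tiltz [ 0.004 -0.003 -1.   ] F [ 1.9 -3.8  5.4] M [-0.67 -0.21  0.15] grip 0.0212 49.96579994447529 
 need [-0.02 -0.09  0.  ] yaw 0.849
```

Call:
servo_tool:
  targets:
    - [0,-0.04,0,0.08]
    - [0,0,0,0.08]
    - [0,0,0,0.08]
    - [0,0,0,0.08]
    - [0,0,0,0.08]

```text
time_s: 9.5
eef_pos: [0.5559, -0.1789, 0.164]
ee_rot: [0.997, 0.075, 0.002, 0.002]
contact_force: [0.9, -2.5, 6.8]
grip_width: 0.0217
gripper_force: 50.0
```

Run:
```python
from cell import env
from h import *
to(env.get_obs(),.5556,-.1785,.1640,-1.87)
```

```text
t 9.5 pos [ 0.5559 -0.1789  0.164 ] psi -1.421 q6 0.91 tiltz [ 0.004 -0.003 -1.   ] F [ 0.9 -2.5  6.8] M [-0.65  0.01  0.13] grip 0.0217 49.965156856924295 
 need [-0.02 -0.04  0.  ] yaw 0.449
```

Call:
servo_tool:
  targets:
    - [0,0,0,0.08]
    - [0,0,0,0.08]
    - [0,0,0,0.08]
    - [0,0,0,0.08]
    - [0,0,0,0.05]

```text
time_s: 10.12
eef_pos: [0.5558, -0.1786, 0.1641]
ee_rot: [0.994, -0.11, 0.002, 0.001]
contact_force: [-0.2, -1.2, 7.4]
grip_width: 0.0216
gripper_force: 50.0
```

Run:
```python
from cell import env
from h import *
to(env.get_obs(),.5556,-.1785,.1640,-1.87)
```

```text
t 10.12 pos [ 0.5558 -0.1786  0.1641] psi -1.791 q6 1.28 tiltz [ 0.003 -0.003 -1.   ] F [-0.2 -1.2  7.4] M [-0.35  0.16  0.16] grip 0.0216 49.96263010427356 
 need [-0.02 -0.01  0.01] yaw 0.079
```

Call:
servo_tool:
  targets:
    - [0,0,0,0.04]
    - [0,0,0,0.04]
    - [0,0,0,0]

```text
time_s: 10.5
eef_pos: [0.5558, -0.1785, 0.164]
ee_rot: [0.989, -0.149, 0.002, 0.001]
contact_force: [-0.6, -1.4, 7.8]
grip_width: 0.0217
gripper_force: 50.0
```

Run:
```python
from cell import env
from h import *
to(env.get_obs(),.5556,-.1785,.1640,-1.87)
```

```text
t 10.5 pos [ 0.5558 -0.1785  0.164 ] psi -1.869 q6 1.358 tiltz [ 0.003 -0.002 -1.   ] F [-0.6 -1.4  7.8] M [-0.22  0.19  0.14] grip 0.0217 49.95787275955081 
 need [-0.02  0.    0.  ] yaw 0.001
```

Call:
servo_tool:
  targets:
    - [0,0,0,0.03]
    - [0,0,0,0.03]
    - [0,0,0,0]

```text
time_s: 10.88
eef_pos: [0.5557, -0.1784, 0.164]
ee_rot: [0.984, -0.178, 0.002, 0.001]
contact_force: [0.3, -0.9, 7.8]
grip_width: 0.0218
gripper_force: 50.0
```

Run:
```python
from cell import env
from h import *
to(env.get_obs(),.5556,-.1785,.1640,-1.87)
```

```text
t 10.88 pos [ 0.5557 -0.1784  0.164 ] psi -1.929 q6 1.418 tiltz [ 0.003 -0.002 -1.   ] F [ 0.3 -0.9  7.8] M [-0.17  0.23  0.11] grip 0.0218 49.95862875133753 
 need [-0.01  0.01  0.  ] yaw -0.059
```

Call:
servo_tool:
  targets:
    - [0,0,0,0.03]
    - [0,0,0,0.03]
    - [0,0,0,0]

```text
time_s: 11.25
eef_pos: [0.5557, -0.1785, 0.1641]
ee_rot: [0.978, -0.207, 0.002, 0.001]
contact_force: [-1.2, -1.6, 9.0]
grip_width: 0.0214
gripper_force: 50.0
```

Run:
```python
from cell import env
from h import *
to(env.get_obs(),.5556,-.1785,.1640,-1.87)
```

```text
t 11.25 pos [ 0.5557 -0.1785  0.1641] psi -1.988 q6 1.478 tiltz [ 0.003 -0.003 -1.   ] F [-1.2 -1.6  9. ] M [-0.27  0.28  0.39] grip 0.0214 50.04371261224151 
 need [-0.01  0.    0.  ] yaw -0.118
```

Call:
servo_tool:
  targets:
    - [0,0,0,0.02]
    - [0,0,0,0.02]
    - [0,0,0,0]

```text
time_s: 11.62
eef_pos: [0.5557, -0.1785, 0.164]
ee_rot: [0.974, -0.226, 0.002, 0.001]
contact_force: [0.2, -1.4, 7.7]
grip_width: 0.0215
gripper_force: 50.2
```

Run:
```python
from cell import env
from h import *
to(env.get_obs(),.5556,-.1785,.1640,-1.87)
S=env.snapshot('scene')
cv2.imwrite('pics/s3.png',cv2.resize(S['color'][120:230,170:300,::-1],None,fx=5,fy=5,interpolation=cv2.INTER_CUBIC))
```

```text
t 11.62 pos [ 0.5557 -0.1785  0.164 ] psi -2.028 q6 1.517 tiltz [ 0.003 -0.003 -1.   ] F [ 0.2 -1.4  7.7] M [-0.25  0.24  0.64] grip 0.0215 50.21009724587202 
 need [-0.01  0.    0.  ] yaw -0.158
```

View pics/s3.png

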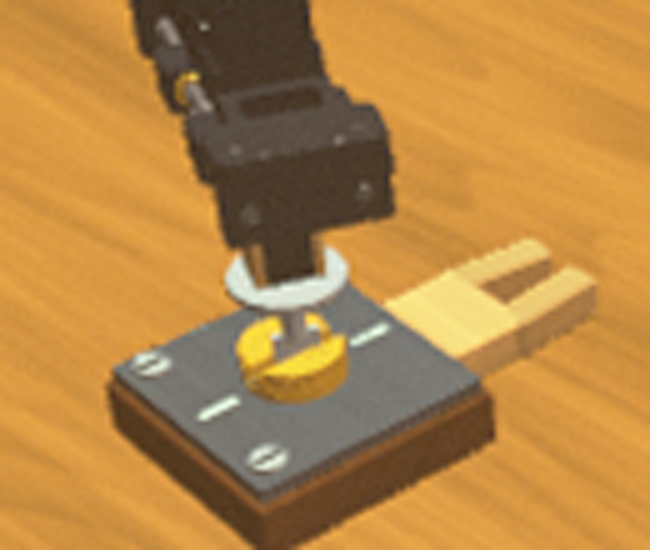

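The moment rose from 0.11 to 0.64 N m, so the stop has been reached, and the picture shows the slot at crop (300,345) in line with the ribs and pin. I back off within the play, lift, and check the screw.

Call:
servo_tool:
  targets:
    - [0,0,0,-0.08]
    - [0,0,0,-0.08]
    - [0,0,0,-0.06]
    - [0,0,-0.3,0]
    - [0,0,-1,0]

```text
time_s: 12.3
eef_pos: [0.5547, -0.1777, 0.1752]
ee_rot: [0.993, -0.119, -0.001, -0.0]
contact_force: [-0.3, -1.2, -1.3]
grip_width: 0.0219
gripper_force: 49.9
```

Call:
servo_tool:
  targets:
    - [0,0,-2,0]
    - [0,0,-3,0]
    - [0,0,-3,-0.17]
    - [0,0,-1.5,0]
    - [0,0,0,0]

```text
time_s: 12.92
eef_pos: [0.5551, -0.1779, 0.2709]
ee_rot: [0.999, -0.036, 0.001, 0.0]
contact_force: [0.2, -0.5, -2.1]
grip_width: 0.0216
gripper_force: 49.9
```

Run:
```python
from cell import env
from h import *
to(env.get_obs(),.562,.298,.262,-1.636)
```

```text
t 12.93 pos [ 0.5551 -0.1779  0.2709] psi -1.642 q6 1.131 tiltz [ 0.001 -0.001 -1.   ] F [ 0.2 -0.5 -2.1] M [ 0.05  0.16 -0.05] grip 0.0216 49.94938524439931 
 need [ -2.72 -47.52   0.86] yaw -0.006
```

Call:
servo_tool:
  targets:
    - [-0.17,-3,0,0]
    - [-0.28,-5,0,0]
    - [-0.3,-5.3,0,0]
    - [-0.3,-5.3,0,0]
    - [-0.3,-5.3,0,0]

```text
time_s: 13.55
eef_pos: [0.5573, 0.0632, 0.269]
ee_rot: [0.999, -0.036, -0.001, -0.0]
contact_force: [0.6, -0.3, -2.2]
grip_width: 0.0216
gripper_force: 49.9
```

Call:
servo_tool:
  targets:
    - [-0.3,-5.3,0,0]
    - [-0.3,-5.3,0,0]
    - [-0.3,-5.3,0,0]
    - [-0.28,-4.8,0,0]
    - [-0.17,-2.9,0,0]

```text
time_s: 14.18
eef_pos: [0.5597, 0.3, 0.2685]
ee_rot: [0.999, -0.035, -0.001, 0.0]
contact_force: [0.9, 0.5, -1.7]
grip_width: 0.0216
gripper_force: 49.9
```

Call:
servo_tool:
  targets:
    - [0,0,0,0]
    - [0,0,0,0]

```text
time_s: 14.42
eef_pos: [0.5604, 0.2971, 0.2694]
ee_rot: [0.999, -0.035, -0.001, 0.0]
contact_force: [0.9, -0.9, -2.1]
grip_width: 0.0216
gripper_force: 49.9
```

Run:
```python
from cell import env
from h import *
to(env.get_obs(),.562,.298,.1322,-1.636)
T=env.snapshot('top');S=env.snapshot('scene')
def crop(s,b): return cv2.resize(s['color'][b[1]:b[3],b[0]:b[2],::-1],(400,300),interpolation=cv2.INTER_CUBIC)
cv2.imwrite('pics/c4.png',np.hstack([crop(T,(445,200,565,290)),crop(S,(320,160,480,280+0))]))
I=cv2.cvtColor(T['color'],cv2.COLOR_RGB2HSV)
m=cv2.inRange(I,(15,110,150),(35,255,255));b=np.zeros_like(m);b[225:275,470:525]=m[225:275,470:525]
h=cv2.convexHull(cv2.findNonZero(b)); k=np.zeros_like(m);cv2.fillConvexPoly(k,h,255);k=cv2.erode(k,np.ones((3,3)))
W=np.array([plane(T,q[0],.046)[:2] for q in cv2.findNonZero(k&~b)],np.float32);v=cv2.fitLine(W,cv2.DIST_HUBER,0,1e-3,1e-3).ravel();print('slot',np.arctan2(v[1],v[0]),len(W),'want about -0.10')
```

```text
t 14.43 pos [0.5604 0.2971 0.2694] psi -1.641 q6 1.944 tiltz [-0.002 -0.001 -1.   ] F [ 0.9 -0.9 -2.1] M [-0.04  0.18 -0.02] grip 0.0216 49.94930190034211 
 need [ 0.17 -0.12 13.72] yaw -0.005
slot -0.09021553 101 want about -0.10
```

View pics/c4.png

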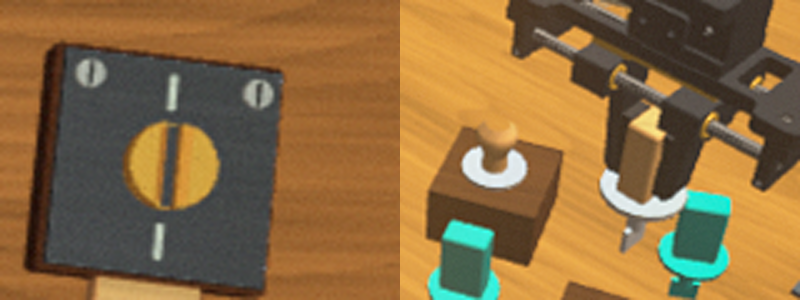

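The slot in the picture at crop (171,166) now lines up with the ribs: -0.09 against -0.10 rad. The driver hangs upright over its stand and the punch is untouched. Lowering it now.

Call:
servo_tool:
  targets:
    - [0.15,-0.1,2,0]
    - [0,0,3,0]
    - [0,0,3,0]
    - [0,0,3,0]
    - [0,0,1.5,0]

```text
time_s: 15.15
eef_pos: [0.5618, 0.2978, 0.144]
ee_rot: [0.999, -0.035, -0.001, 0.0]
contact_force: [0.3, -0.1, -0.6]
grip_width: 0.0213
gripper_force: 49.9
```

Call:
servo_tool:
  targets:
    - [0,0,0.5,0]
    - [0,0,0.2,0]
    - [0,0,0.2,0]
    - [0,0,0.2,0]

```text
time_s: 15.65
eef_pos: [0.5622, 0.2989, 0.1349]
ee_rot: [0.999, -0.034, 0.0, -0.0]
contact_force: [-0.8, 0.9, -1.5]
grip_width: 0.0217
gripper_force: 49.9
```

Call:
servo_tool:
  targets:
    - [0,0,0.1,0]
    - [0,0,0.1,0]
    - [0,0,0,0]

```text
time_s: 16.02
eef_pos: [0.562, 0.2988, 0.1324]
ee_rot: [0.999, -0.034, -0.0, 0.0]
contact_force: [0.2, -0.4, -1.0]
grip_width: 0.0214
gripper_force: 49.9
```

Call:
servo_tool:
  targets:
    - [0,0,0.1,0]
    - [0,0,0,0]

```text
time_s: 16.27
eef_pos: [0.5621, 0.2988, 0.1322]
ee_rot: [0.999, -0.034, 0.0, -0.0]
contact_force: [-2.3, -1.5, 5.8]
grip_width: 0.0221
gripper_force: 49.9
```

It is resting on the stand, with 5.8 N at the original pick height. I release by opening to 5.5 cm, then retreat.

Call:
servo_tool:
  targets:
    - [0,0,0,0]
    - [0,0,0,0]
    - [0,0,0,0]
    - [0,0,0,0]
  grip: 5.5

```text
time_s: 16.77
eef_pos: [0.562, 0.2988, 0.1313]
ee_rot: [0.999, -0.034, -0.0, 0.0]
contact_force: [0.4, 0.6, 0.9]
grip_width: 0.0551
gripper_force: 0.0
```

Call:
servo_tool:
  targets:
    - [0,0,-1,0]
    - [0,0,-2,0]
    - [0,0,-3,0]
    - [0,0,-4,0]
    - [0,0,-3,0]

```text
time_s: 17.4
eef_pos: [0.5621, 0.2988, 0.2641]
ee_rot: [0.999, -0.034, 0.001, -0.0]
contact_force: [-0.1, -0.5, 0.3]
grip_width: 0.0552
gripper_force: 0.0
```

Call:
servo_tool:
  targets:
    - [-4,0,-1,0]
    - [-4,0,0,0]
    - [-4,0,0,0]
    - [-3,0,0,0]
    - [0,0,0,0]

```text
time_s: 18.02
eef_pos: [0.4112, 0.3093, 0.2725]
ee_rot: [0.999, -0.033, 0.001, -0.0]
contact_force: [0.7, 0.3, 0.5]
grip_width: 0.0552
gripper_force: 0.0
```

Run:
```python
from cell import env
from h import *
to(env.get_obs(),.562,.298,.1322,-1.636)
T=env.snapshot('top');S=env.snapshot('scene')
def crop(s,b): return cv2.resize(s['color'][b[1]:b[3],b[0]:b[2],::-1],(400,300),interpolation=cv2.INTER_CUBIC)
cv2.imwrite('pics/c5.png',np.vstack([np.hstack([crop(T,(445,200,565,290)),crop(T,(180,190,340,310))]),np.hstack([crop(S,(320,190,480,310)),cv2.resize(S['color'][:,:,::-1],(400,300))])]))
```

```text
t 18.02 pos [0.4112 0.3093 0.2725] psi -1.637 q6 2.054 tiltz [ 0.001  0.001 -1.   ] F [0.7 0.3 0.5] M [0.   0.13 0.01] grip 0.0552 0.0 
 need [15.11  0.13 14.05] yaw -0.001
```

View pics/c5.png

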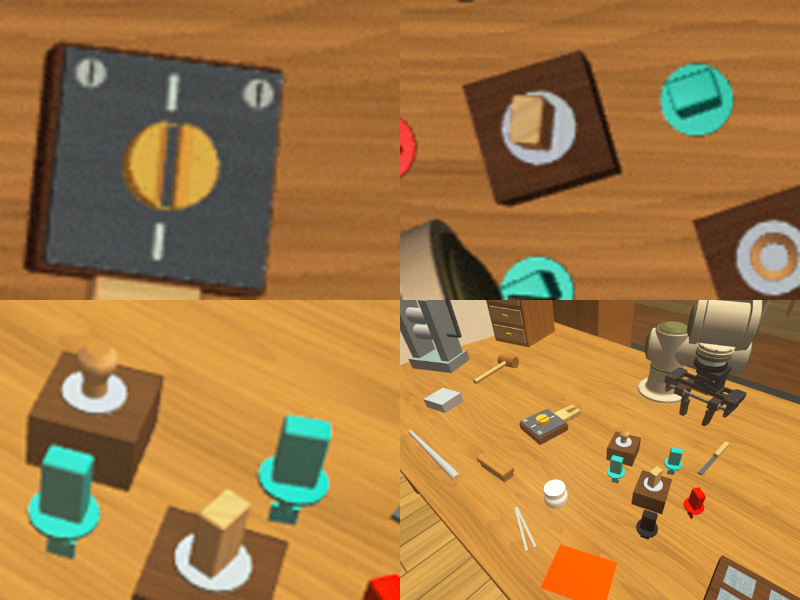

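The pictures show the slot in line with the ribs, the driver upright on its own stand with its disc flat on top, the punch and decoys undisturbed, and the arm clear. Handing in.

```bash
python3 -c "
from cell import env
print(env.finish_job())"
```

```text
the job is handed in; nothing more can be done
None
```

The screw is turned clockwise to its stop with the slot in line with the bench pin, the driver stands upright in its own stand, the punch was left alone, and the job was handed in at about 18 s.

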